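# Put the loose blade away under the blade-case cover

### The arm

A 6-joint arm with a two-finger parallel gripper is mounted at the origin on a cart in front of the work surface, level with it; the furniture and walls round the work are solid. World frame = base frame: x ahead of the robot, y to its left, z up, the work surface at z = 0. Lengths are in mm, angles in rad, forces in N, time in s.
With the tool pointing down it reaches from about 400 to 925 mm from the base axis. Payload 3.4 kg.
Tool frame: the origin (TCP) lies midway between the tips of the shut fingers; the grasp point (between the pads) lies 19 mm behind it (tcp_to_grasp is the distance from the TCP to the grasp point, in mm); z points along the fingers, y is the line along which they close (so a half turn about z gives the same grasp; the last joint's range is limited). The gripper opens to 85 mm and grips with 20 to 120 N. Pads are 22 mm wide; open, the fingers measure 114 mm over their backs; the gripper's body (76 mm by 85 mm) begins 54 mm behind the grasp point. The pads swing forward as they close: fully open they stand 13 mm farther back than shut.
Start: joints at [1.272, 0.307, 1.506, -0, 1.328, -0.073], TCP at [128.197, 560.532, 231.305] pointing down, gripper open.
Joint ranges: [-3.12, 3.12], [-1.05, 2.28], [0.14, 2.33], [-1.42, 4.57], [0.1, 2.73], [-2.68, 2.68]. Speed limits (rad/s): [2.57, 2.57, 3.14, 3.14, 3.14, 3.14].

### API

Orientations are given as [roll, pitch, yaw] about the fixed x, y, z axes, in that order (R = Rz(yaw) Ry(pitch) Rx(roll)).
In Python, from plant import * gives the robot as it stands.
- The arm moves only by the tool send_rows, never from a script. Its argument "deltas" is a list of rows, each an object with "grip": the opening, from 0 (shut) to 1 (fully open); "travel": the shift along the tool's x, y, z in units of 0.15 m (1.0 is 0.15 m), a list of three; "spin": the turn about the tool's z in units of pi/2 rad (1.0 is pi/2 rad). In form: [{"grip": grip, "travel": [tx, ty, tz], "spin": spin}, ...]. A call has 1 to 8 rows; each row is the pose to reach, as a shift and turn from the pose commanded when the call began, along the tool's axes at that moment; what a row does not reach only later rows make up. A row lasts 1/12 s, in which the tool goes at most 41.7 mm and 7.16 degrees, less where a joint would pass 70% of its speed; a pose out of reach is approached as far as the arm can. A call with a number of a shift or a turn outside -1 to 1 is refused whole. A call with a gripper value outside its range is refused whole. The fingers move at their own pace and stop on an object; "force" is the grip in N (left out, the last holds). Time passes only in rows, so rows that repeat a pose let the fingers close. It gives the time, the measured TCP pose, the force, the opening and the grip force at its end, in the units of the state.
- sense(): the state, without advancing time (a new reading comes with each control period).
- read_camera(name): name is "scene" or "side" or "wrist"; returns the picture (384x512x3 uint8, red, green, blue); there is no depth.
- calibration(name): a dict with "fov_y" (degrees; the focal length in pixels is half the picture's height over the tangent of half this angle, whatever the lens; pixels are square), "cx", "cy" (the principal point, pixels), "distortion" ([k1, k2, p1, p2, k3] as OpenCV has them; the pictures are not rectified), "R" (3x3) and "t" (3): a world point X has camera coordinates R X + t. Camera axes: x right, y down, z forward; pixel columns grow to the right and rows downward; lengths in mm; the calibration is good to about 2 mm. A picture is of the moment at which its call begins: read the wrist's pose just before it. calibration takes no time and is no camera call; for the wrist camera it gives the pose at the moment of the call.
- finish_job(): hands the job in; it is judged then, once.
Trained networks look in the newest picture that a camera, given by its name, has taken for a name from the list of things; names that differ only in an ending like _2 or _b are one class to them, and where a whole thing is asked for, a point or a joint stands for the part that bears it (a point fixed in the world has none). Each returns a list of dicts, best first, with "p" (0 to 1); they miss things now and then, are a little off and sometimes report something else, mostly with a low value. They report only what shows in the picture. A call takes as long as a camera call.
- silhouettes(camera, target): "region" (384x512 bool, what is visible of it) and "pixel" ([column, row] in pixels, amid what is visible of it).
The state is a dict: "time_s": time; "joints": joint angles; "qvel": joint speeds; "effort": joint torques, N m; "tcp_pos": TCP position; "tool_rot": TCP orientation; "ft_force": force on the tool from outside, world axes, zero at the start; "ft_torque": the same for the moment, N m; "opening": finger opening in mm; "gripper_force": force on a finger pad.
Only numpy, scipy, OpenCV 4.12 (cv2) and the standard library are available. Lean on these libraries where they do the work, as an engineer would, in place of code of your own. Each camera call takes 0.05 s, during which the arm holds its last target. There are 200 camera calls.

### The job

Lift the loose cover off the blade case and set it down, right way up, on the rubber mat. Lay the blade that lies on the table in the empty place of the case beside the stored blade, level between its pins on both rests, then put the cover back so that it sits fully home on the case. Leave the stored blade in its place and do not disturb the other things on the table.

Things in the scene. Friction and masses are not known exactly. Their poses are not given: they have to be found in the camera images.
- blade_case: Low steel case, immovable. Base plate 130 (x) x 244 (y) x 8 mm; on it a plinth 100 x 212 mm, up to z = 18 mm, which the cover drops over with 6 mm play all round. Two white rests 16 mm wide cross it at y = -65 and +65 mm, tops at z = 30 mm. On each, 4 pins up to z = 44 mm make two places for blades, each 29 mm clear, centred at x = -26 and +26 mm. Origin: underside centre; y along its length.
- cover: Loose aluminium cover, an upside-down open box 120 (x) x 232 (y) x 60 mm outside, walls 4 mm, 0.4 kg, bar handle on top. At the start it stands over the case and hides its inside; its rim rests on the base plate (z = 8 mm of the case). Origin: centre of the rim plane (open side, below); z up, y along its length. It may go on either way round.
- cover_handle (a point): Centre of the cover's handle bar: a square bar 10 mm wide (x), 12 mm high, 90 mm long (y), 92 mm above the rim; 26 mm free below the bar. Axes as the cover.
- slot_a (a point): Centre of the case's blade place at x = -26 mm, on the level of the rests' tops; a blade lies with its underside centre here. Axes as the case.
- slot_b (a point): The same for the place at x = +26 mm. Which of the two is empty varies.
- loose_blade: Flat straight steel blade bar lying on the table, 22 (x) x 190 (y) x 9 mm. Origin: centre of the underside; y along its length.
- stored_blade: Like blade bar, 22 x 200 x 9 mm, lying in one of the case's two places under the cover. Origin: centre of the underside; y along its length.
- mat: Dark rubber mat fixed on the table, 136 (x) x 240 (y) x 3 mm, where the cover is set down. Origin: centre of the underside; y along its length.
- spanner: Spanner lying beside the loose blade, 25 x 163 (y) x 9 mm. Origin: centre of the underside. To be left alone.
- wing_nut: Steel wing nut standing on the other side of the loose blade, 17 x 43 (y) x 20 mm. Origin: centre of the underside. To be left alone.
- squeeze_bottle: Upright white squeeze bottle, 57 mm thick, 190 mm tall, at the back of the table, fixed: an obstacle. Origin: centre of the underside.
- salt_shaker: Upright salt shaker, 44 mm thick, 96 mm tall, at the back. Origin: centre of the underside. To be left alone.
- spray: Upright sanitiser spray bottle, 54 x 119 x 262 mm, at the left back. Origin: centre of the underside. To be left alone.
- salt_tub: Round tub, 72 mm thick, 71 mm tall, at the right. Origin: centre of the underside. To be left alone.

How it is judged (in metres and radians):
On the way, in this order (a step that is already met when the one before it is completed fails the run):
1. the cover is off the case and stands released, right way up, on the mat (horizontal distance between cover and mat below 0.05 m and height (world z) of cover below 0.009 m and angle between cover's own z axis and vertical below 0.06 rad and contact force between the fingers and cover below 0.1 N and linear speed of cover below 0.02 m/s), for 0.2 s.
2. with the cover still on the mat, the loose blade lies released in the empty place of the case, the stored blade in the other ((((horizontal distance between loose_blade and slot_a below 0.015 m and z of loose_blade in the frame of blade_case between 0.026 and 0.034 m and angle between the y axis of loose_blade and the y axis of blade_case, either way round below 0.08 rad) and (horizontal distance between stored_blade and slot_b below 0.015 m and z of stored_blade in the frame of blade_case between 0.026 and 0.034 m and angle between the y axis of stored_blade and the y axis of blade_case, either way round below 0.08 rad)) or ((horizontal distance between loose_blade and slot_b below 0.015 m and z of loose_blade in the frame of blade_case between 0.026 and 0.034 m and angle between the y axis of loose_blade and the y axis of blade_case, either way round below 0.08 rad) and (horizontal distance between stored_blade and slot_a below 0.015 m and z of stored_blade in the frame of blade_case between 0.026 and 0.034 m and angle between the y axis of stored_blade and the y axis of blade_case, either way round below 0.08 rad))) and horizontal distance between cover and mat below 0.05 m and contact force between the fingers and loose_blade below 0.1 N and linear speed of loose_blade below 0.02 m/s), for 0.2 s.
At the end, for the whole second after the job is handed in: Both blades lie level in the case, one in each place (within 15 mm of its centre and 4 mm of the rests' height, within 0.08 rad of the case's length), the cover stands upright fully home over them (within 11 mm of centred, its rim within 3 mm of the base plate), and all is at rest ((((horizontal distance between loose_blade and slot_a below 0.015 m and z of loose_blade in the frame of blade_case between 0.026 and 0.034 m and angle between the y axis of loose_blade and the y axis of blade_case, either way round below 0.08 rad) and (horizontal distance between stored_blade and slot_b below 0.015 m and z of stored_blade in the frame of blade_case between 0.026 and 0.034 m and angle between the y axis of stored_blade and the y axis of blade_case, either way round below 0.08 rad)) or ((horizontal distance between loose_blade and slot_b below 0.015 m and z of loose_blade in the frame of blade_case between 0.026 and 0.034 m and angle between the y axis of loose_blade and the y axis of blade_case, either way round below 0.08 rad) and (horizontal distance between stored_blade and slot_a below 0.015 m and z of stored_blade in the frame of blade_case between 0.026 and 0.034 m and angle between the y axis of stored_blade and the y axis of blade_case, either way round below 0.08 rad))) and horizontal distance between cover and blade_case below 0.011 m and z of cover in the frame of blade_case below 0.011 m and angle between cover's own z axis and vertical below 0.03 rad and linear speed of each of cover, loose_blade, stored_blade below 0.02 m/s); the robot touches nothing.
It fails at once if a bystander (spanner, wing nut, shaker, spray, tub) is shoved more than 30 mm (distance of any of spanner, wing_nut, salt_shaker, salt_tub, spray from where it was at the start of the episode above 0.03 m).
It fails at once if the spray or shaker is tipped (angle between any of salt_shaker, spray's own z axis and vertical above 0.4 rad).
It fails at once if the stored blade leaves its place (distance of stored_blade from where it was at the start of the episode above 0.03 m).
It also fails if it takes over 72 s, if anything falls off the work surface, if the arm or the gripper's body presses on something with over 40 N, if the wrist force passes 120 N, or if a joint passes its speed limit or range.

## Working session

There is one attempt and no reset: what is moved stays moved. The work goes in short steps, Python scripts to look and compute and a tool call to move; the robot and the scene stay as the last step left them, time stands still between calls to the robot, and variables do not carry over. Pictures are saved under pics/ and viewed, at most 10 in all, crops included, and the job is handed in when it is done.

Besides the shell and the picture viewer there is one more tool, called after "Call:" as name(argument=value, ...) on one line, values as JSON. send_rows: Moves the arm, as the interface text tells. Its arguments: {"type":"object","properties":{"deltas":{"type":"array","items":{"type":"object","properties":{"grip":{"type":"number"},"travel":{"type":"array","items":{"type":"number","minimum":-1,"maximum":1}},"spin":{"type":"number","minimum":-1,"maximum":1}}}},"force":{"type":"number"}},"required":["deltas"]}

```bash
mkdir -p pics
cat > h.py <<'E'
from plant import *
import numpy as np, cv2
def K(c):
    f=192/np.tan(np.radians(c["fov_y"])/2); return np.array([[f,0,c["cx"]],[0,f,c["cy"]],[0,0,1.]])
def ray(c,px,z):
    px=np.array(px,float).reshape(-1,1,2)
    n=cv2.undistortPoints(px,K(c),np.array(c["distortion"],float)).reshape(-1,2)
    R=np.array(c["R"]);t=np.array(c["t"]).ravel();o=-R.T@t
    d=np.c_[n,np.ones(len(n))]@R
    return o+d*((z-o[2])/d[:,2])[:,None]
def proj(c,X):
    R=np.array(c["R"],float);t=np.array(c["t"],float).ravel()
    return cv2.projectPoints(np.array(X,float).reshape(-1,1,3),cv2.Rodrigues(R)[0],t,K(c),np.array(c["distortion"],float))[0].reshape(-1,2)
def rect(c,mask,z):
    # min-area rectangle of the mask on plane z: centre, (long,short), angle of long axis
    k=np.argwhere(mask)[:,::-1]; P=ray(c,k,z)[:,:2].astype(np.float32)
    r=cv2.minAreaRect(P); b=cv2.boxPoints(r); e=[b[1]-b[0],b[2]-b[1]]; e.sort(key=np.linalg.norm)
    return np.round(r[0],1),np.round([np.linalg.norm(e[1]),np.linalg.norm(e[0])],1),round(float(np.arctan2(e[1][1],e[1][0])%np.pi),3)
E
python3 - <<'E'
from h import *
s=sense(); print(s["tcp_pos"],s["tool_rot"],s["opening"],s["time_s"])
for n in ["scene","side"]:
    im=read_camera(n); cv2.imwrite(f"pics/{n}0.png",im[:,:,::-1]); c=calibration(n)
    print(n,c["fov_y"],c["distortion"],np.round(-np.array(c["R"]).T@np.array(c["t"]).ravel()))
    for t,z in [("cover",60),("blade_case",8),("loose_blade",9),("mat",3),("spanner",9),("wing_nut",10),("cover_handle",92),("spray",0),("salt_tub",71),("salt_shaker",96),("squeeze_bottle",190)]:
        for d in silhouettes(n,t)[:2]:
            m=d["region"]; print(t,round(d["p"],2),np.round(d["pixel"]),m.sum(),*rect(c,m,z))
E
```

```text
[127.97334449 559.85688024 230.39055198] [-3.13955556e+00 -1.62476960e-04  2.91684510e+00] 85.3609522364955 0.0
scene 42.5913248736908 [0.04464556 0.         0.         0.         0.        ] [   42. -1033.  1182.]
cover 0.96 [196. 145.] 1970 [486.1 257.6] [302.1 130.5] 1.414
blade_case 0.46 [203. 173.] 159 [441.5 220.5] [217.4 108.2] 2.04
loose_blade 0.88 [234. 206.] 291 [488.7 -21.1] [187.5  25.9] 1.351
mat 0.88 [282. 261.] 2988 [ 517.4 -290.1] [239.8 137.5] 1.538
spanner 0.49 [252. 206.] 123 [543.8 -39. ] [155.2  19.6] 1.308
cover_handle 0.88 [198. 147.] 2000 [472.6 220.4] [298.1 128.2] 1.423
spray 0.91 [226. 101.] 1184 [727.8 564.3] [506.3  94.4] 1.237
salt_tub 0.83 [326. 291.] 671 [ 533.  -479.3] [97.1 69.2] 1.071
salt_shaker 0.77 [286. 208.] 382 [ 586.3 -192.2] [118.   42.4] 1.022
squeeze_bottle 0.81 [245. 152.] 681 [560.1  21.4] [225.4  52.1] 1.104
side 44.57353175735346 [0.01831989 0.         0.         0.         0.        ] [   84. -1082.   806.]
cover 0.95 [194. 169.] 1846 [480.7 246.1] [336.2 132.6] 1.427
blade_case 0.61 [202. 191.] 123 [469.8 152.1] [122.7  23.9] 2.97
loose_blade 0.65 [227. 223.] 239 [484.7 -26.2] [186.4  22.1] 1.367
mat 0.74 [197. 168.] 1846 [510.1 348.1] [361.3 142.6] 1.42
spanner 0.67 [250. 225.] 149 [543.9 -40.6] [162.2  23.8] 1.266
wing_nut 0.32 [197. 168.] 1862 [505.6 333.6] [360.8 140.8] 1.401
cover_handle 0.76 [198. 169.] 1819 [463.3 189. ] [320.4 123.8] 1.417
spray 0.85 [229. 131.] 1448 [773.9 713. ] [823.5 111.9] 1.254
salt_tub 0.79 [324. 306.] 1088 [ 525.7 -489. ] [123.6  69.6] 1.037
salt_shaker 0.88 [289. 220.] 531 [ 577.1 -210.6] [153.9  44.2] 1.064
salt_shaker 0.21 [200. 190.] 113 [440.2 109.1] [201.2 109.5] 1.434
squeeze_bottle 0.74 [245. 168.] 857 [541.9 -24.7] [331.5  50.5] 1.139
```

```bash
cat >> h.py <<'E'
from scipy.optimize import minimize
def box(x0,x1,y0,y1,z0,z1): return np.array([[x,y,z] for x in(x0,x1) for y in(y0,y1) for z in(z0,z1)],float)
COVER=[box(-60,60,-116,116,0,60),box(-5,5,-45,45,86,98)]
BLADE=[box(-11,11,-95,95,0,9)]; MAT=[box(-68,68,-120,120,0,3)]
def render(c,boxes,p,z):
    x,y,a=p; Rz=np.array([[np.cos(a),-np.sin(a),0],[np.sin(a),np.cos(a),0],[0,0,1]])
    im=np.zeros((384*4,512*4),np.uint8)
    for b in boxes:
        q=proj(c,b@Rz.T+[x,y,z]); h=cv2.convexHull(((q+.5)*4*16).astype(np.int32)); cv2.fillConvexPoly(im,h,255,shift=4)
    return cv2.resize(im,(512,384),interpolation=cv2.INTER_AREA)/255.
def fit(views,boxes,p0,z):
    # views: [(calib,mask)], silhouette fit of x,y,yaw
    def cost(u):
        p=[u[0],u[1],u[2]/100]; return sum(np.abs(render(c,boxes,p,z)-m).sum()/m.sum() for c,m in views)
    u0=np.array([p0[0],p0[1],p0[2]*100])
    S=np.vstack([u0,u0+[15,0,0],u0+[0,15,0],u0+[0,0,10]])
    r=minimize(cost,u0,method="Nelder-Mead",options=dict(initial_simplex=S,xatol=.1,fatol=1e-4))
    return np.round([r.x[0],r.x[1],r.x[2]/100],3),round(r.fun,3)
E
python3 - <<'E'
from h import *
V={}
for n in ["scene","side"]:
    read_camera(n); c=calibration(n)
    for t in ["cover","loose_blade","mat"]:
        d=silhouettes(n,t)[0]; V[n,t]=(c,d["region"])
for t,B,p0,z in [("cover",COVER,(460,200,-.15),8),("loose_blade",BLADE,(487,-23,-.22),0),("mat",MAT,(517,-290,-.03),0)]:
    for ns in [["scene"],["side"],["scene","side"]]:
        if t=="mat" and "side" in ns: continue
        print(t,ns,*fit([V[n,t] for n in ns],B,p0,z))
im=read_camera("wrist"); cv2.imwrite("pics/w0.png",im[:,:,::-1])
c=calibration("wrist"); print(c["fov_y"],c["distortion"],-np.array(c["R"]).T@np.array(c["t"]).ravel(),np.round(c["R"],2).tolist())
im=cv2.imread("pics/scene0.png")[60:340,120:400]; cv2.imwrite("pics/s1.png",cv2.resize(im,(600,600),interpolation=cv2.INTER_CUBIC))
E
```

```text
cover ['scene'] [ 4.9226e+02  2.7835e+02 -1.6500e-01] 0.048
cover ['side'] [ 4.99531e+02  2.51689e+02 -2.76000e-01] 13.584
cover ['scene', 'side'] [ 4.95112e+02  2.54801e+02 -2.57000e-01] 13.885
loose_blade ['scene'] [ 4.90927e+02 -1.41250e+01 -2.32000e-01] 0.142
loose_blade ['side'] [ 4.88917e+02 -1.62100e+01 -2.16000e-01] 0.14
loose_blade ['scene', 'side'] [ 4.90001e+02 -1.52580e+01 -2.27000e-01] 0.316
mat ['scene'] [ 5.19207e+02 -2.88160e+02 -3.70000e-02] 0.042
68.17628046302019 [-0.00777953  0.          0.          0.          0.        ] [ 62.56185056 574.93611485 373.38490964] [[0.22, 0.97, -0.0], [0.94, -0.21, 0.26], [0.26, -0.06, -0.96]]
```

View pics/s1.png

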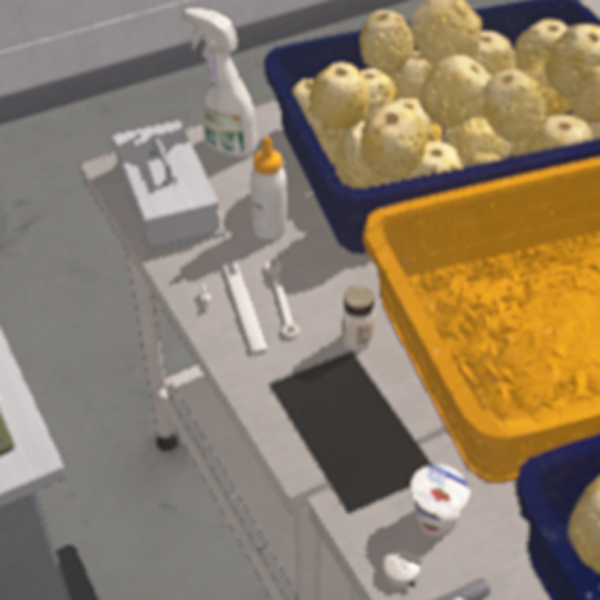

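View pics/w0.png

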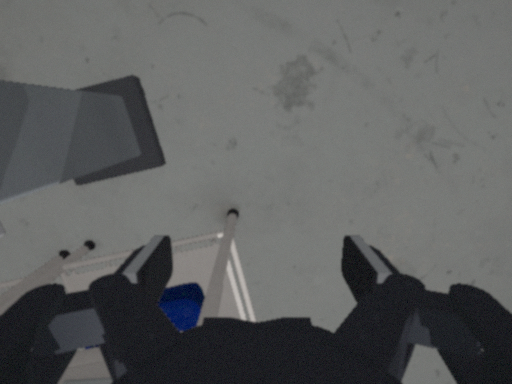

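The scene picture shows the cover at crop (165,185), wing nut (204,297), loose blade (243,305), spanner (282,300), mat (350,430), spray, bottle and shaker behind. The wrist picture shows only floor, with the fingers in the lower half. Next I move above the cover for a closer look.

Call:
send_rows(deltas=[{"grip": 1,"travel": [-0.95,-0.444,-0.155],"spin": 0},{"grip": 1,"travel": [-0.95,-0.444,-0.155],"spin": 0},{"grip": 1,"travel": [-0.95,-0.444,-0.155],"spin": 0},{"grip": 1,"travel": [-0.95,-0.444,-0.155],"spin": 0},{"grip": 1,"travel": [-0.95,-0.444,-0.155],"spin": 0}])

```text
time_s: 2.07
tcp_pos: [256.9, 460.8, 255.8]
tool_rot: [3.141, 0.004, 2.912]
ft_force: [-0.4, 0.3, -0.9]
opening: 85.5
gripper_force: 0.0
```

Call:
send_rows(deltas=[{"grip": 1,"travel": [-0.95,-0.444,-0.155],"spin": 0},{"grip": 1,"travel": [-0.95,-0.444,-0.155],"spin": 0},{"grip": 1,"travel": [-0.95,-0.444,-0.155],"spin": 0},{"grip": 1,"travel": [-0.95,-0.444,-0.155],"spin": 0},{"grip": 1,"travel": [-0.95,-0.444,-0.155],"spin": 0}])

```text
time_s: 2.48
tcp_pos: [381.5, 364.4, 279.0]
tool_rot: [3.141, 0.005, 2.912]
ft_force: [-0.5, -0.1, 0.5]
opening: 86.1
gripper_force: 0.0
```

Call:
send_rows(deltas=[{"grip": 1,"travel": [-0.95,-0.444,-0.155],"spin": 0.6},{"grip": 1,"travel": [-0.95,-0.444,-0.155],"spin": 0.6},{"grip": 1,"travel": [-0.95,-0.444,-0.155],"spin": 0.6},{"grip": 1,"travel": [-0.95,-0.444,-0.155],"spin": 0.6},{"grip": 1,"travel": [-0.95,-0.444,-0.155],"spin": 0.6},{"grip": 1,"travel": [-0.95,-0.444,-0.155],"spin": 0.6},{"grip": 1,"travel": [-0.95,-0.444,-0.155],"spin": 0.6},{"grip": 1,"travel": [-0.95,-0.444,-0.155],"spin": 0.6}])

```text
time_s: 3.15
tcp_pos: [500.3, 270.8, 300.7]
tool_rot: [-3.141, -0.001, 1.968]
ft_force: [0.8, 0.3, -0.0]
opening: 85.5
gripper_force: 0.0
```

Call:
send_rows(deltas=[{"grip": 1,"travel": [0,0,0],"spin": 0.362},{"grip": 1,"travel": [0,0,0],"spin": 0.362},{"grip": 1,"travel": [0,0,0],"spin": 0.362},{"grip": 1,"travel": [0,0,0],"spin": 0.362},{"grip": 1,"travel": [0,0,0],"spin": 0.362},{"grip": 1,"travel": [0,0,0],"spin": 0.362}])

```text
time_s: 3.65
tcp_pos: [499.9, 271.2, 300.9]
tool_rot: [-3.141, -0.0, 1.405]
ft_force: [0.0, -0.1, 0.9]
opening: 85.4
gripper_force: 0.0
```

```bash
cat >> h.py <<'E'
def togo(x,y,z,yaw):
    # shift in tool axes (units) and spin from the measured pose to TCP x,y,z,yaw
    s=sense(); d=np.array([x,y,z])-s["tcp_pos"]; w=s["tool_rot"][2]
    tx=d[0]*np.cos(w)+d[1]*np.sin(w); ty=d[0]*np.sin(w)-d[1]*np.cos(w)
    sp=-((yaw-w+np.pi/2)%np.pi-np.pi/2)/(np.pi/2)
    print("tcp",np.round(s["tcp_pos"],1),np.round(s["tool_rot"],3),"t",s["time_s"],"open",round(s["opening"],1)); print("togo travel",np.round(np.array([tx,ty,-d[2]])/150,3),"spin",round(sp,4))
E
python3 - <<'E'
from h import *
im=read_camera("wrist"); cv2.imwrite("pics/w1.png",im[:,:,::-1]); c=calibration("wrist")
ds=silhouettes("wrist","cover")
for d in ds[:2]:
    print(d["p"],d["region"].sum(),d["pixel"]); 
m=ds[0]["region"]; print(fit([(c,m)],COVER,(492,278,-.165),8))
togo(492,278,95,1.406)
E
```

```text
0.71 15645 [250.2, 152.9]
(array([ 4.88463e+02,  2.74981e+02, -1.50000e-01]), np.float64(0.012))
tcp [500.1 271.  300.9] [-3.141 -0.     1.408] t 3.75 open 85.4
togo travel [ 0.037 -0.061  1.373] spin 0.0015
```

View pics/w1.png

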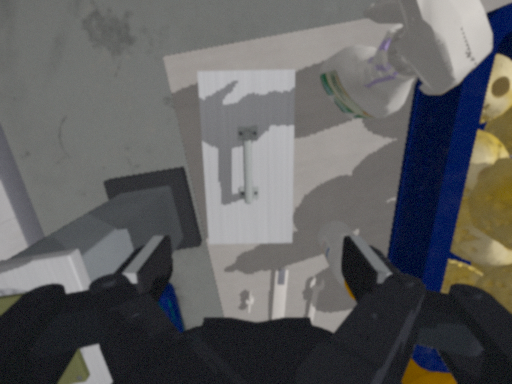

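The wrist picture shows the cover squarely in view, columns 197–296 and rows 70–243. Its handle is at (248,165), the spray to the right is clear, and the model fit is tight. Now I grasp the handle.

Call:
send_rows(deltas=[{"grip": 1,"travel": [0.014,-0.08,0.73],"spin": -0.008},{"grip": 1,"travel": [0.014,-0.08,0.73],"spin": -0.008},{"grip": 1,"travel": [0.014,-0.08,0.73],"spin": -0.008},{"grip": 1,"travel": [0.014,-0.08,0.73],"spin": -0.008}])

```text
time_s: 4.08
tcp_pos: [483.7, 272.8, 185.6]
tool_rot: [-3.13, 0.007, 1.42]
ft_force: [-0.5, -0.3, -0.5]
opening: 85.4
gripper_force: 0.0
```

Call:
send_rows(deltas=[{"grip": 1,"travel": [0,0,0.25],"spin": 0},{"grip": 1,"travel": [0,0,0.5],"spin": 0},{"grip": 1,"travel": [0,0,0.73],"spin": 0},{"grip": 1,"travel": [0,0,0.73],"spin": 0},{"grip": 1,"travel": [0,0,0.73],"spin": 0}])

```text
time_s: 4.5
tcp_pos: [488.7, 274.5, 82.0]
tool_rot: [-3.14, 0.001, 1.419]
ft_force: [0.5, 0.7, 0.6]
opening: 85.3
gripper_force: 0.0
```

Call:
send_rows(deltas=[{"grip": 0,"travel": [0,0,0],"spin": 0},{"grip": 0,"travel": [0,0,0],"spin": 0},{"grip": 0,"travel": [0,0,0],"spin": 0},{"grip": 0,"travel": [0,0,0],"spin": 0},{"grip": 0,"travel": [0,0,0],"spin": 0},{"grip": 0,"travel": [0,0,0],"spin": 0},{"grip": 0,"travel": [0,0,0],"spin": 0},{"grip": 0,"travel": [0,0,0],"spin": 0}], force=60)

```text
time_s: 5.17
tcp_pos: [488.9, 274.7, 82.9]
tool_rot: [3.141, -0.001, 1.418]
ft_force: [-1.5, 0.4, 5.6]
opening: 9.0
gripper_force: 59.2
```

Call:
send_rows(deltas=[{"grip": 0,"travel": [0,0,-0.1],"spin": 0},{"grip": 0,"travel": [0,0,-0.25],"spin": 0},{"grip": 0,"travel": [0,0,-0.4],"spin": 0},{"grip": 0,"travel": [0,0,-0.55],"spin": 0},{"grip": 0,"travel": [0,0,-0.7],"spin": 0},{"grip": 0,"travel": [0,0,-0.7],"spin": 0},{"grip": 0,"travel": [0,0,-0.7],"spin": 0}])

```text
time_s: 5.75
tcp_pos: [489.4, 274.7, 187.6]
tool_rot: [3.14, -0.001, 1.418]
ft_force: [-0.9, -1.3, -3.8]
opening: 8.6
gripper_force: 59.0
```

Call:
send_rows(deltas=[{"grip": 0,"travel": [0,0,-0.2],"spin": 0},{"grip": 0,"travel": [0,0,-0.4],"spin": 0},{"grip": 0,"travel": [0,0,-0.6],"spin": 0},{"grip": 0,"travel": [0,0,-0.7],"spin": 0},{"grip": 0,"travel": [0,0,-0.7],"spin": 0}])

```text
time_s: 6.17
tcp_pos: [490.3, 275.1, 293.9]
tool_rot: [3.138, -0.002, 1.418]
ft_force: [-0.7, 0.7, -1.2]
opening: 8.7
gripper_force: 59.2
```

Run:
```python
from h import *
print(sense()["ft_force"],sense()["gripper_force"])
im=read_camera("scene"); c=calibration("scene"); d=silhouettes("scene","squeeze_bottle")[0]; print(d["p"])
m=np.argwhere(d["region"]); b=m[m[:,0]>=m[:,0].max()-2].mean(0); print("bottle foot",ray(c,[b[1],b[0]],0))
CASE=[box(-65,65,-122,122,0,8),box(-50,50,-106,106,0,18)]
togo(519,-288,290,np.pi/2-.037)
```

```text
[-0.65428356  0.65560786 -1.20441273] 59.16788578033447
0.92
bottle foot [[599.83464883 110.10276031   0.        ]]
tcp [488.1 274.1 290. ] [-3.139e+00  2.000e-03  1.418e+00] t 6.2667 open 9.1
togo travel [-3.672  0.774 -0.   ] spin -0.0736
```

Call:
send_rows(deltas=[{"grip": 0,"travel": [-0.15,0.03,0],"spin": 0},{"grip": 0,"travel": [-0.35,0.075,0],"spin": 0},{"grip": 0,"travel": [-0.56,0.12,0],"spin": 0},{"grip": 0,"travel": [-0.77,0.16,0],"spin": 0},{"grip": 0,"travel": [-0.98,0.2,0],"spin": 0}])

```text
time_s: 6.68
tcp_pos: [494.1, 123.1, 288.4]
tool_rot: [-3.135, 0.002, 1.419]
ft_force: [1.1, -0.6, -3.4]
opening: 9.0
gripper_force: 59.1
```

Call:
send_rows(deltas=[{"grip": 0,"travel": [-0.2,0.045,0],"spin": 0},{"grip": 0,"travel": [-0.4,0.085,0],"spin": 0},{"grip": 0,"travel": [-0.6,0.125,0],"spin": 0},{"grip": 0,"travel": [-0.8,0.17,0],"spin": 0},{"grip": 0,"travel": [-0.98,0.2,0],"spin": 0}])

```text
time_s: 7.1
tcp_pos: [501.7, -26.9, 288.5]
tool_rot: [-3.135, 0.001, 1.418]
ft_force: [0.3, -0.4, -3.0]
opening: 8.8
gripper_force: 59.1
```

Call:
send_rows(deltas=[{"grip": 0,"travel": [-0.2,0.045,0],"spin": 0},{"grip": 0,"travel": [-0.4,0.085,0],"spin": 0},{"grip": 0,"travel": [-0.6,0.125,0],"spin": 0},{"grip": 0,"travel": [-0.8,0.17,0],"spin": 0},{"grip": 0,"travel": [-0.98,0.2,0],"spin": 0}])

```text
time_s: 7.52
tcp_pos: [509.2, -176.3, 288.3]
tool_rot: [-3.136, -0.001, 1.418]
ft_force: [-0.0, 0.5, -4.0]
opening: 8.5
gripper_force: 59.1
```

Call:
send_rows(deltas=[{"grip": 0,"travel": [-0.2,0.045,0],"spin": -0.03},{"grip": 0,"travel": [-0.4,0.09,0],"spin": -0.05},{"grip": 0,"travel": [-0.6,0.14,0],"spin": -0.07},{"grip": 0,"travel": [-0.7,0.17,0],"spin": -0.074},{"grip": 0,"travel": [-0.732,0.174,0],"spin": -0.074},{"grip": 0,"travel": [-0.732,0.174,0],"spin": -0.074},{"grip": 0,"travel": [-0.732,0.174,0],"spin": -0.074}])

```text
time_s: 8.1
tcp_pos: [518.8, -286.2, 289.6]
tool_rot: [-3.138, -0.003, 1.534]
ft_force: [0.2, 0.9, -2.9]
opening: 8.9
gripper_force: 59.1
```

Run:
```python
from h import *
togo(519,-288,78,np.pi/2-.037)
im=read_camera("scene"); c=calibration("scene")
d=silhouettes("scene","cover")[0]; s=sense(); print(d["p"],fit([(c,d["region"])],COVER,(519,-288,-.037),s["tcp_pos"][2]-74))
```

```text
tcp [ 518.8 -286.2  289.6] [-3.138e+00 -3.000e-03  1.534e+00] t 8.1 open 8.9
togo travel [-0.012  0.002  1.411] spin 0.0001Traceback (most recent call last):
  File "<stdin>", line 4, in <module>
IndexError: list index out of range
```

Run:
```python
from h import *
for n in ["scene","side"]:
    read_camera(n); c=calibration(n)
    for t,w,h in [("salt_shaker",22,96),("salt_tub",36,71)]:
        ds=silhouettes(n,t)
        if ds:
            a=np.linspace(0,2*np.pi,24); B=[np.vstack([np.c_[w*np.cos(a),w*np.sin(a),a*0+z] for z in (0,h)])]
            print(n,t,ds[0]["p"],fit([(c,ds[0]["region"])],B,(600,-150,0) if h==96 else (525,-470,0),0))
```

```text
scene salt_shaker 0.18 (array([1116.667, 1766.667,   -5.567]), np.float64(1.0))
scene salt_tub 0.58 (array([ 5.47726e+02, -4.57498e+02,  2.00000e-02]), np.float64(0.26))
side salt_shaker 0.37 (array([2715. , 3825. ,   -5.9]), np.float64(1.0))
side salt_tub 0.71 (array([ 5.44370e+02, -4.56299e+02, -2.72000e-01]), np.float64(0.263))
```

Run:
```python
from h import *
c=calibration("scene"); 
print(ray(c,[[286.6,221.5]],0), proj(c,[[579+0,-172,3],[579,-172,63],[587,-165,3]]))
for p in [(600,-150),(605,-160),(610,-170)]:
    print(p,proj(c,[[*p,0],[*p,96]]).round().tolist())
```

```text
[[ 603.84840736 -167.1691577     0.        ]] [[280.62271777 224.77524899]
 [281.08823639 211.94723242]
 [281.68994714 222.36675136]]
(600, -150) [[283.0, 218.0], [284.0, 198.0]]
(605, -160) [[286.0, 220.0], [287.0, 199.0]]
(610, -170) [[289.0, 221.0], [290.0, 201.0]]
```

Call:
send_rows(deltas=[{"grip": 0,"travel": [-0.04,-0.044,0.1],"spin": 0},{"grip": 0,"travel": [-0.04,-0.044,0.3],"spin": 0},{"grip": 0,"travel": [-0.04,-0.044,0.5],"spin": 0},{"grip": 0,"travel": [-0.04,-0.044,0.7],"spin": 0},{"grip": 0,"travel": [-0.04,-0.044,0.9],"spin": 0},{"grip": 0,"travel": [-0.04,-0.044,0.98],"spin": 0},{"grip": 0,"travel": [-0.04,-0.044,0.98],"spin": 0}])

```text
time_s: 9.08
tcp_pos: [510.7, -291.4, 141.4]
tool_rot: [-3.135, -0.004, 1.535]
ft_force: [-0.5, 0.7, -2.6]
opening: 8.5
gripper_force: 59.1
```

Call:
send_rows(deltas=[{"grip": 0,"travel": [0,0,0.15],"spin": 0},{"grip": 0,"travel": [0,0,0.3],"spin": 0},{"grip": 0,"travel": [0,0,0.36],"spin": 0},{"grip": 0,"travel": [0,0,0.39],"spin": 0},{"grip": 0,"travel": [0,0,0.41],"spin": 0},{"grip": 0,"travel": [0,0,0.42],"spin": 0},{"grip": 0,"travel": [0,0,0.43],"spin": 0},{"grip": 0,"travel": [0,0,0.435],"spin": 0}])

```text
time_s: 9.75
tcp_pos: [513.9, -293.8, 80.8]
tool_rot: [3.14, 0.001, 1.535]
ft_force: [0.3, -0.1, -3.7]
opening: 9.1
gripper_force: 59.1
```

Call:
send_rows(deltas=[{"grip": 0,"travel": [0,0,0.007],"spin": 0},{"grip": 0,"travel": [0,0,0.014],"spin": 0},{"grip": 0,"travel": [0,0,0.02],"spin": 0},{"grip": 0,"travel": [0,0,0.02],"spin": 0}])

```text
time_s: 10.08
tcp_pos: [513.5, -293.5, 77.9]
tool_rot: [3.141, 0.001, 1.534]
ft_force: [-1.4, 1.2, 3.5]
opening: 8.8
gripper_force: 60.1
```

Call:
send_rows(deltas=[{"grip": 1,"travel": [0,0,0],"spin": 0},{"grip": 1,"travel": [0,0,0],"spin": 0},{"grip": 1,"travel": [0,0,0],"spin": 0},{"grip": 1,"travel": [0,0,0],"spin": 0},{"grip": 1,"travel": [0,0,0],"spin": 0},{"grip": 1,"travel": [0,0,0],"spin": 0},{"grip": 1,"travel": [0,0,0],"spin": 0},{"grip": 1,"travel": [0,0,0],"spin": 0}])

```text
time_s: 10.75
tcp_pos: [513.2, -293.3, 76.7]
tool_rot: [-3.141, -0.0, 1.535]
ft_force: [-0.0, 0.6, 0.8]
opening: 85.3
gripper_force: 0.0
```

Call:
send_rows(deltas=[{"grip": 1,"travel": [0,0,-0.1],"spin": 0},{"grip": 1,"travel": [0,0,-0.3],"spin": 0},{"grip": 1,"travel": [0,0,-0.55],"spin": 0},{"grip": 1,"travel": [0,0,-0.8],"spin": 0},{"grip": 1,"travel": [0,0,-1.0],"spin": 0},{"grip": 1,"travel": [0,0,-1.0],"spin": 0}])

```text
time_s: 11.25
tcp_pos: [516.8, -295.7, 234.4]
tool_rot: [3.13, 0.007, 1.535]
ft_force: [1.5, -0.4, 0.0]
opening: 85.7
gripper_force: 0.0
```

Call:
send_rows(deltas=[{"grip": 1,"travel": [0.98,-0.113,0],"spin": 0},{"grip": 1,"travel": [0.98,-0.113,0],"spin": 0},{"grip": 1,"travel": [0.98,-0.113,0],"spin": 0},{"grip": 1,"travel": [0.98,-0.113,0],"spin": 0},{"grip": 1,"travel": [0.98,-0.113,0],"spin": 0}])

```text
time_s: 11.67
tcp_pos: [499.7, -140.9, 226.3]
tool_rot: [-3.139, -0.003, 1.538]
ft_force: [-0.5, -1.1, 0.3]
opening: 85.1
gripper_force: 0.0
```

Call:
send_rows(deltas=[{"grip": 1,"travel": [0.97,-0.113,0],"spin": 0.121},{"grip": 1,"travel": [0.97,-0.113,0],"spin": 0.121},{"grip": 1,"travel": [0.97,-0.113,0],"spin": 0.121},{"grip": 1,"travel": [0.97,-0.113,0],"spin": 0.121},{"grip": 1,"travel": [0.97,-0.113,0],"spin": 0.121},{"grip": 1,"travel": [0.97,-0.113,0],"spin": 0.121},{"grip": 1,"travel": [0.97,-0.113,0],"spin": 0.121}])

```text
time_s: 12.25
tcp_pos: [490.3, -0.6, 226.7]
tool_rot: [3.141, 0.001, 1.345]
ft_force: [-0.4, 0.4, 0.3]
opening: 85.6
gripper_force: 0.0
```

Run:
```python
from h import *
im=read_camera("wrist"); cv2.imwrite("pics/w2.png",im[:,:,::-1]); c=calibration("wrist")
for t in ["loose_blade","spanner","wing_nut"]:
    for d in silhouettes("wrist",t)[:2]:
        m=d["region"]; print(t,round(d["p"],2),d["pixel"],m.sum(),*rect(c,m,9))
        if t=="loose_blade": print(fit([(c,m)],BLADE,(490,-15,-.227),0))
togo(490,-15,0,1.344)
im=read_camera("scene"); c=calibration("scene")
for d in silhouettes("scene","cover")[:1]: print("cover",d["p"],fit([(c,d["region"])],COVER,(513,-293,-.037),3))
```

```text
loose_blade 0.65 [257.7, 170.0] 2482 [490.5 -17.6] [187.2  25.2] 1.338
(array([ 4.89195e+02, -1.81400e+01, -2.20000e-01]), np.float64(0.051))
spanner 0.89 [303.5, 177.0] 1323 [546.9 -30.6] [160.9  25.7] 1.284
wing_nut 0.56 [218.1, 157.2] 264 [445.3  22.6] [40.1 16.8] 1.564
wing_nut 0.21 [209.8, 19.9] 4653 [476.  174.4] [128.9  49.2] 2.978
tcp [490.2  -1.1 226.7] [-3.142  0.     1.343] t 12.45 open 85.2
togo travel [-0.091  0.02   1.511] spin -0.0009
cover 0.78 (array([ 5.14801e+02, -2.89432e+02, -2.50000e-02]), np.float64(0.033))
```

View pics/w2.png

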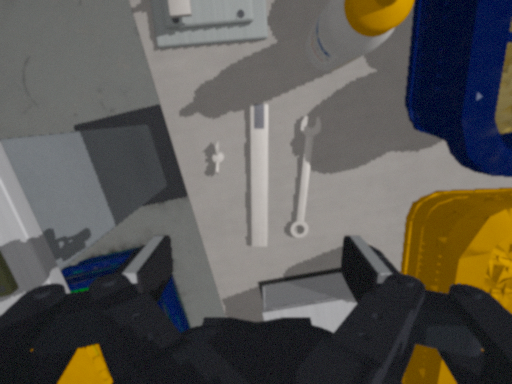

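The wrist picture shows the blade at columns 250–269 and rows 103–246, with the wing nut left at (217,157) and the spanner right at (303,177). The cover's white edge is at the bottom, on the mat. I will go down on the blade with the fingers half open.

Call:
send_rows(deltas=[{"grip": 0.5,"travel": [-0.111,0.021,0.2],"spin": -0.005},{"grip": 0.5,"travel": [-0.111,0.021,0.4],"spin": -0.005},{"grip": 0.5,"travel": [-0.111,0.021,0.6],"spin": -0.005},{"grip": 0.5,"travel": [-0.111,0.021,0.8],"spin": -0.005},{"grip": 0.5,"travel": [-0.111,0.021,0.95],"spin": -0.005},{"grip": 0.5,"travel": [-0.111,0.021,0.95],"spin": -0.005},{"grip": 0.5,"travel": [-0.111,0.021,0.95],"spin": -0.005}])

```text
time_s: 13.13
tcp_pos: [488.4, -17.0, 83.5]
tool_rot: [-3.138, 0.0, 1.351]
ft_force: [-0.4, -0.8, -0.3]
opening: 42.8
gripper_force: 0.0
```

Run:
```python
from h import *
im=read_camera("wrist"); c=calibration("wrist")
for d in silhouettes("wrist","loose_blade")[:1]:
    m=d["region"]; print(round(d["p"],2),d["pixel"],m.sum(),*rect(c,m,9))
togo(489.5,-18,2.5,1.351)
```

```text
0.91 [257.5, 178.2] 6257 [490.6 -17. ] [188.1  22.6] 1.351
tcp [490.5 -17.1  85.5] [ 3.139 -0.     1.352] t 13.2333 open 42.8
togo travel [-0.007 -0.005  0.553] spin 0.0005
```

Call:
send_rows(deltas=[{"grip": 0.5,"travel": [0,0.002,0.2],"spin": 0},{"grip": 0.5,"travel": [0,0.002,0.4],"spin": 0},{"grip": 0.5,"travel": [0,0.002,0.5],"spin": 0},{"grip": 0.5,"travel": [0,0.002,0.53],"spin": 0},{"grip": 0.5,"travel": [0,0.002,0.55],"spin": 0},{"grip": 0.5,"travel": [0,0.002,0.55],"spin": 0}])

```text
time_s: 13.73
tcp_pos: [490.9, -16.9, 2.8]
tool_rot: [3.139, -0.0, 1.352]
ft_force: [0.6, 1.1, -0.4]
opening: 42.7
gripper_force: 0.0
```

Call:
send_rows(deltas=[{"grip": 0,"travel": [0,0,0],"spin": 0},{"grip": 0,"travel": [0,0,0],"spin": 0},{"grip": 0,"travel": [0,0,0],"spin": 0},{"grip": 0,"travel": [0,0,0],"spin": 0},{"grip": 0,"travel": [0,0,0],"spin": 0},{"grip": 0,"travel": [0,0,0],"spin": 0}], force=60)

```text
time_s: 14.23
tcp_pos: [490.9, -16.9, 3.5]
tool_rot: [3.138, -0.0, 1.352]
ft_force: [-0.4, 1.0, 6.0]
opening: 19.7
gripper_force: 58.5
```

Call:
send_rows(deltas=[{"grip": 0,"travel": [0,0,-0.05],"spin": 0},{"grip": 0,"travel": [0,0,-0.2],"spin": 0},{"grip": 0,"travel": [0,0,-0.4],"spin": 0},{"grip": 0,"travel": [0,0,-0.6],"spin": 0},{"grip": 0,"travel": [0,0,-0.8],"spin": 0},{"grip": 0,"travel": [0,0,-0.98],"spin": 0}])

```text
time_s: 14.73
tcp_pos: [489.6, -16.8, 151.8]
tool_rot: [3.139, -0.0, 1.352]
ft_force: [1.2, -0.9, -0.1]
opening: 19.7
gripper_force: 58.9
```

Call:
send_rows(deltas=[{"grip": 0,"travel": [0.16,-0.04,-0.2],"spin": 0},{"grip": 0,"travel": [0.34,-0.08,-0.4],"spin": 0},{"grip": 0,"travel": [0.5,-0.12,-0.55],"spin": 0},{"grip": 0,"travel": [0.66,-0.16,-0.6],"spin": 0},{"grip": 0,"travel": [0.8,-0.19,-0.6],"spin": 0}])

```text
time_s: 15.15
tcp_pos: [489.0, 108.2, 243.2]
tool_rot: [3.134, -0.003, 1.352]
ft_force: [1.3, -0.0, -1.3]
opening: 19.1
gripper_force: 59.0
```

Call:
send_rows(deltas=[{"grip": 0,"travel": [0.2,-0.047,0],"spin": -0.02},{"grip": 0,"travel": [0.4,-0.095,0],"spin": -0.044},{"grip": 0,"travel": [0.6,-0.14,0],"spin": -0.044},{"grip": 0,"travel": [0.8,-0.19,0],"spin": -0.044},{"grip": 0,"travel": [0.8,-0.19,0],"spin": -0.044},{"grip": 0,"travel": [0.8,-0.19,0],"spin": -0.044}])

```text
time_s: 15.65
tcp_pos: [485.4, 231.2, 239.6]
tool_rot: [3.141, -0.0, 1.425]
ft_force: [0.6, -1.1, -1.1]
opening: 19.3
gripper_force: 59.0
```

Run:
```python
from h import *
s=sense(); print(s["opening"],s["gripper_force"],s["ft_force"],s["ft_torque"])
im=read_camera("wrist"); cv2.imwrite("pics/w3.png",im[:,:,::-1]); c=calibration("wrist")
for t,z in [("stored_blade",39),("blade_case",8),("loose_blade",239)]:
    for d in silhouettes("wrist",t)[:3]:
        m=d["region"]; print(t,round(d["p"],2),d["pixel"],m.sum(),*rect(c,m,z))
togo(488.5,275,235,1.4208)
np.set_printoptions(suppress=True)
a=-.15; X=lambda x,y,z:[488.5+x*np.cos(a)-y*np.sin(a),275+x*np.sin(a)+y*np.cos(a),z]
print(proj(c,[X(-26,-100,30),X(-26,100,30),X(26,-100,30),X(26,100,30),X(-65,-122,8),X(65,-122,8),X(65,122,8),X(-65,122,8)]).round())
```

```text
19.26571315650166 58.956395387649536 [ 0.56471964 -1.13697817 -1.1291963 ] [-0.00379424  0.04826702 -0.01499991]
stored_blade 0.8 [230.8, 121.4] 1640 [459.5 277.9] [197.2  21.6] 1.363
blade_case 0.84 [282.4, 102.1] 9350 [490. 273.] [239.7 129.4] 1.419
loose_blade 0.98 [256.3, 170.5] 11685 [488.2 250.6] [147.5  23.4] 1.426
tcp [485.7 228.7 239.1] [3.141 0.    1.42 ] t 15.85 open 19.7
togo travel [ 0.308 -0.028  0.028] spin -0.0003
[[234. 210.]
 [231.  41.]
 [274. 210.]
 [277.  41.]
 [208. 219.]
 [300. 220.]
 [309.  25.]
 [199.  25.]]
```

View pics/w3.png

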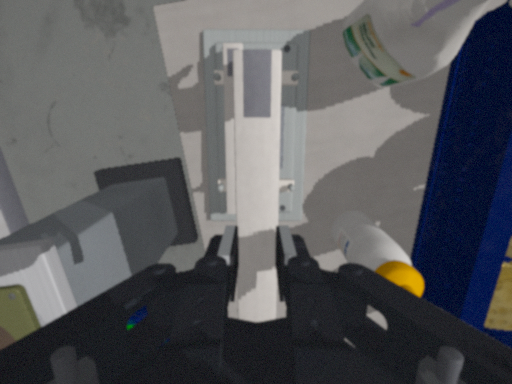

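The picture shows the stored blade in the left place (column 231, slot_a), so the right place, slot_b, is empty. The case outline runs from (203,30) to (302,220), and the held blade covers columns 235–280. I refine the case pose, leaving out the hidden parts.

Run:
```python
from h import *
np.set_printoptions(suppress=True)
import h
read_camera("wrist"); c=calibration("wrist")
g=lambda t: silhouettes("wrist",t)
mc=g("blade_case")[0]["region"]; ms=[d["region"] for d in g("stored_blade") if d["p"]>.5]; ml=g("loose_blade")[0]["region"]
ign=cv2.dilate(ml.astype(np.uint8),np.ones((7,7)))>0; ign[215:]=False
rows=np.zeros_like(ign); rows[:228]=True
m=(mc|ms[0])&~ign&rows
R0=h.render
h.render=lambda c,b,p,z: R0(c,b,p,z)*(~ign)*rows
p,f=fit([(c,m)],[box(-65,65,-122,122,0,8)],(488.5,275,-.15),0); print(p,f)
# edges from mask: left/right borders per row
for r in (60,100,140,180,200):
    q=np.where(mc[r])[0]; w=ray(c,[[q.min()-.5,r],[q.max()+.5,r]],8)[:,:2]; a=-.15
    print(r,q.min(),q.max(),[(round((v-[488.5,275])@[np.cos(a),np.sin(a)],1)) for v in w])
q=np.argwhere(ms[0])
for r in (70,120,160): 
    k=np.where(ms[0][r])[0]; print("stored",r,[(round((v-[488.5,275])@[np.cos(a),np.sin(a)],1)) for v in ray(c,[[k.min()-.5,r]],39)[:,:2]])
for r in (120,180,215,245):
    k=np.where(ml[r])[0]; s=sense(); y=s["tool_rot"][2]; w=ray(c,[[k.min()-.5,r],[k.max()+.5,r]],s["tcp_pos"][2]+6)[:,:2]; print("held",r,[((v-s["tcp_pos"][:2])@[np.sin(y),-np.cos(y)]).round(1) for v in w])
```

```text
[490.133 273.779  -0.15 ] 0.059
60 201 309 [np.float64(-63.8), np.float64(68.2)]
100 204 307 [np.float64(-62.4), np.float64(68.0)]
140 206 304 [np.float64(-62.3), np.float64(66.4)]
180 207 302 [np.float64(-63.5), np.float64(66.0)]
200 209 301 [np.float64(-62.1), np.float64(65.9)]
stored 70 [np.float64(-35.2)]
stored 120 [np.float64(-34.6)]
stored 160 [np.float64(-34.8)]
held 120 [np.float64(-11.1), np.float64(10.3)]
held 180 [np.float64(-11.3), np.float64(10.4)]
held 215 [np.float64(-11.1), np.float64(10.3)]
held 245 [np.float64(-9.9), np.float64(9.1)]
```

Call:
send_rows(deltas=[{"grip": 0,"travel": [0.08,0.04,0.05],"spin": 0},{"grip": 0,"travel": [0.2,0.1,0.2],"spin": 0},{"grip": 0,"travel": [0.302,0.161,0.4],"spin": 0},{"grip": 0,"travel": [0.302,0.161,0.6],"spin": 0},{"grip": 0,"travel": [0.302,0.161,0.8],"spin": 0},{"grip": 0,"travel": [0.302,0.161,0.95],"spin": 0}])

```text
time_s: 16.55
tcp_pos: [516.1, 271.3, 93.2]
tool_rot: [-3.139, 0.001, 1.421]
ft_force: [0.0, -1.1, 0.4]
opening: 19.5
gripper_force: 59.0
```

Call:
send_rows(deltas=[{"grip": 0,"travel": [0,0,0.08],"spin": 0},{"grip": 0,"travel": [0,0,0.143],"spin": 0},{"grip": 0,"travel": [0,0,0.143],"spin": 0},{"grip": 0,"travel": [0,0,0.143],"spin": 0}])

```text
time_s: 16.88
tcp_pos: [516.8, 271.3, 74.4]
tool_rot: [-3.141, 0.0, 1.421]
ft_force: [-0.4, 0.6, 0.4]
opening: 19.6
gripper_force: 59.0
```

Run:
```python
from h import *
np.set_printoptions(suppress=True)
im=read_camera("wrist"); c=calibration("wrist"); a=-.15
X=lambda x,y,z:[490.3+x*np.cos(a)-y*np.sin(a),273.8+x*np.sin(a)+y*np.cos(a),z]
big=cv2.resize(im[:,:,::-1],(800,600),interpolation=cv2.INTER_CUBIC)
# predicted pin-wall inner faces of slot_b at pin tops (z=44), both rests
for y in (-65,65):
    for x in (26-14.5,26+14.5):
        u=proj(c,[X(x,y,44)])[0]*800/512; cv2.drawMarker(big,tuple(int(v) for v in u),(0,0,255),cv2.MARKER_CROSS,10,1)
cv2.imwrite("pics/w4.png",big); togo(516.4,269.8,33,1.4208)
for t in ["loose_blade","stored_blade"]:
    for d in silhouettes("wrist",t)[:2]: print(t,d["p"],*rect(c,d["region"],81 if t[0]=="l" else 39))
```

```text
tcp [517.4 271.5  75.3] [ 3.141 -0.001  1.421] t 16.9333 open 19.7
togo travel [-0.012 -0.005  0.282] spin 0.0003
loose_blade 0.94 [520.6 294.2] [141.6  22.4] 1.427
stored_blade 0.65 [640.2 344.8] [94.6 73.3] 2.999
stored_blade 0.57 [470.7 307.4] [138.9  24.4] 1.421
```

View pics/w4.png

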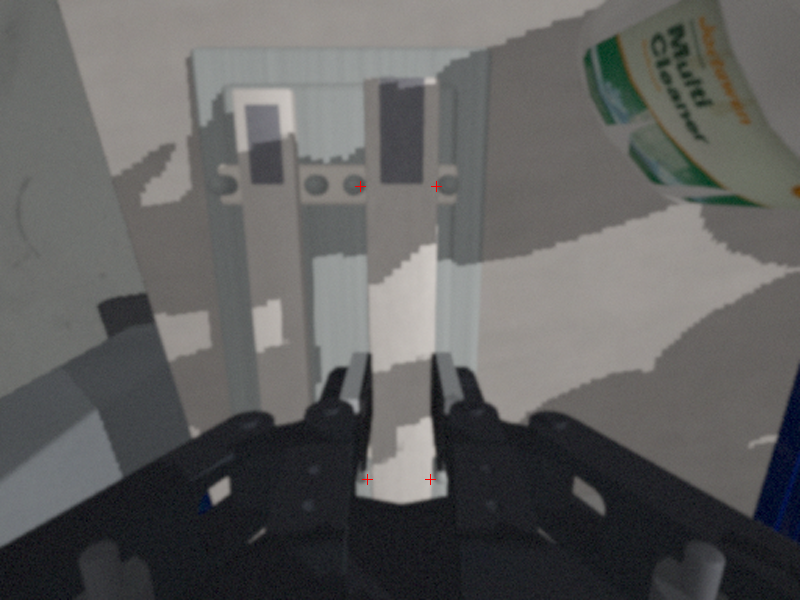

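The picture shows the slot_b pins at columns ~365 and ~438 near row 185, and the blade lies between them. The predicted marks sit about 1 mm to the left, so I keep the lateral position as it is and lower.

Call:
send_rows(deltas=[{"grip": 0,"travel": [-0.01,0,0.08],"spin": 0},{"grip": 0,"travel": [-0.01,0,0.15],"spin": 0},{"grip": 0,"travel": [-0.01,0,0.2],"spin": 0},{"grip": 0,"travel": [-0.01,0,0.24],"spin": 0},{"grip": 0,"travel": [-0.01,0,0.26],"spin": 0},{"grip": 0,"travel": [-0.01,0,0.27],"spin": 0},{"grip": 0,"travel": [-0.01,0,0.275],"spin": 0},{"grip": 0,"travel": [-0.01,0,0.275],"spin": 0}])

```text
time_s: 17.7
tcp_pos: [516.4, 269.7, 33.7]
tool_rot: [3.142, -0.0, 1.421]
ft_force: [0.1, -0.0, -0.1]
opening: 19.2
gripper_force: 59.0
```

Call:
send_rows(deltas=[{"grip": 0,"travel": [0,0,0.005],"spin": 0},{"grip": 0,"travel": [0,0,0.01],"spin": 0},{"grip": 0,"travel": [0,0,0.01],"spin": 0}])

```text
time_s: 17.95
tcp_pos: [516.7, 269.8, 33.5]
tool_rot: [3.14, -0.001, 1.422]
ft_force: [-1.7, -0.7, 6.9]
opening: 19.6
gripper_force: 59.9
```

Call:
send_rows(deltas=[{"grip": 0.4,"travel": [0,0,0],"spin": 0},{"grip": 0.4,"travel": [0,0,0],"spin": 0},{"grip": 0.4,"travel": [0,0,0],"spin": 0},{"grip": 0.4,"travel": [0,0,0],"spin": 0},{"grip": 0.4,"travel": [0,0,0],"spin": 0}])

```text
time_s: 18.37
tcp_pos: [516.3, 269.6, 31.9]
tool_rot: [-3.141, 0.0, 1.421]
ft_force: [0.6, 0.4, -0.4]
opening: 34.1
gripper_force: 0.0
```

Call:
send_rows(deltas=[{"grip": 0.4,"travel": [0,0,-0.05],"spin": 0},{"grip": 0.4,"travel": [0,0,-0.2],"spin": 0},{"grip": 0.4,"travel": [0,0,-0.4],"spin": 0},{"grip": 0.4,"travel": [0,0,-0.65],"spin": 0},{"grip": 0.4,"travel": [-0.1,0,-0.95],"spin": 0},{"grip": 0.4,"travel": [-0.2,0,-0.95],"spin": 0},{"grip": 0.4,"travel": [-0.2,0,-0.95],"spin": 0}])

```text
time_s: 18.95
tcp_pos: [513.5, 238.8, 178.9]
tool_rot: [3.135, -0.002, 1.421]
ft_force: [-0.5, -0.1, -0.1]
opening: 34.5
gripper_force: 0.0
```

Call:
send_rows(deltas=[{"grip": 1,"travel": [0,-0.1,-0.25],"spin": 0},{"grip": 1,"travel": [0,-0.1,-0.4],"spin": 0},{"grip": 1,"travel": [0,-0.1,-0.4],"spin": 0},{"grip": 1,"travel": [0,-0.1,-0.4],"spin": 0}])

```text
time_s: 19.28
tcp_pos: [497.4, 242.7, 235.3]
tool_rot: [3.14, -0.001, 1.421]
ft_force: [-0.7, -0.1, -0.6]
opening: 80.3
gripper_force: 0.0
```

Run:
```python
from h import *
np.set_printoptions(suppress=True)
im=read_camera("wrist"); c=calibration("wrist"); cv2.imwrite("pics/w5.png",cv2.resize(im[:260,130:390,::-1],(600,600),interpolation=cv2.INTER_CUBIC))
for t in ["loose_blade","stored_blade"]:
    for d in silhouettes("wrist",t)[:3]: print(t,d["p"],d["pixel"],*rect(c,d["region"],39))
for d in silhouettes("wrist","blade_case")[:1]:
    m=d["region"]|sum(e["region"] for t in["loose_blade","stored_blade"] for e in silhouettes("wrist",t)[:3] if e["p"]>.5)
    print(fit([(c,m)],[box(-65,65,-122,122,0,8)],(490,274,-.15),0))
togo(512,-293,250,1.534)
```

```text
loose_blade 0.71 [267.9, 134.3] [514.6 269. ] [185.8  23.4] 1.412
stored_blade 0.7 [227.2, 139.5] [464.1 276.9] [197.2  24.3] 1.415
(array([488.687, 271.662,  -0.15 ]), np.float64(0.032))
tcp [496.3 241.9 233. ] [-3.139  0.002  1.421] t 19.5833 open 85.6
togo travel [-3.511  0.634 -0.114] spin -0.0717
```

View pics/w5.png

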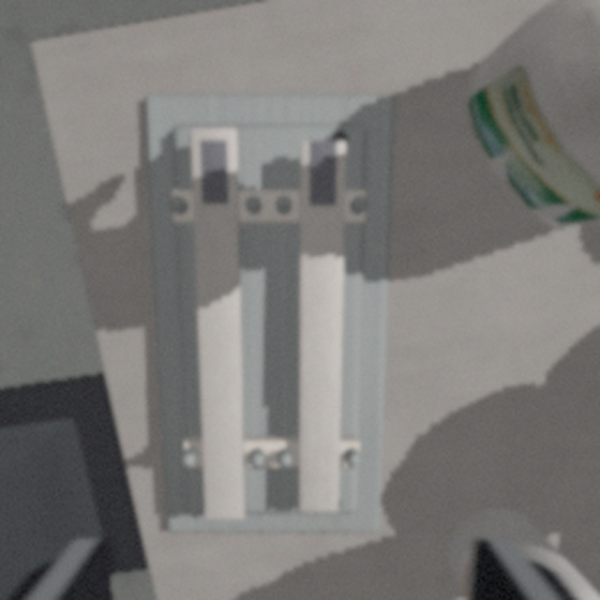

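Both blades lie between their pins on both rests: stored at crop column 220, loose at column 322. Now back to the cover.

Call:
send_rows(deltas=[{"grip": 1,"travel": [-0.2,0.036,-0.09],"spin": 0},{"grip": 1,"travel": [-0.4,0.072,-0.18],"spin": 0},{"grip": 1,"travel": [-0.65,0.117,-0.26],"spin": 0},{"grip": 1,"travel": [-0.9,0.163,-0.35],"spin": 0}])

```text
time_s: 19.92
tcp_pos: [500.5, 104.1, 286.4]
tool_rot: [-3.139, 0.001, 1.423]
ft_force: [0.9, -0.9, -0.2]
opening: 85.5
gripper_force: 0.0
```

Call:
send_rows(deltas=[{"grip": 1,"travel": [-0.25,0.045,0],"spin": 0},{"grip": 1,"travel": [-0.5,0.09,0],"spin": 0},{"grip": 1,"travel": [-0.75,0.135,0],"spin": 0},{"grip": 1,"travel": [-0.97,0.175,0],"spin": 0}])

```text
time_s: 20.25
tcp_pos: [504.9, -45.0, 286.5]
tool_rot: [-3.141, 0.0, 1.421]
ft_force: [0.8, 0.7, -1.0]
opening: 85.2
gripper_force: 0.0
```

Call:
send_rows(deltas=[{"grip": 1,"travel": [-0.25,0.045,0],"spin": 0},{"grip": 1,"travel": [-0.5,0.09,0],"spin": 0},{"grip": 1,"travel": [-0.75,0.135,0],"spin": 0},{"grip": 1,"travel": [-0.97,0.175,0],"spin": 0}])

```text
time_s: 20.58
tcp_pos: [509.2, -192.9, 286.2]
tool_rot: [-3.14, 0.0, 1.421]
ft_force: [0.0, 0.0, 0.7]
opening: 85.6
gripper_force: 0.0
```

Call:
send_rows(deltas=[{"grip": 1,"travel": [-0.25,0.045,0],"spin": -0.03},{"grip": 1,"travel": [-0.5,0.09,0],"spin": -0.07},{"grip": 1,"travel": [-0.67,0.121,0],"spin": -0.072},{"grip": 1,"travel": [-0.67,0.121,0],"spin": -0.072},{"grip": 1,"travel": [-0.67,0.121,0],"spin": -0.072},{"grip": 1,"travel": [-0.67,0.121,0],"spin": -0.072}])

```text
time_s: 21.08
tcp_pos: [512.3, -292.0, 286.1]
tool_rot: [-3.14, -0.002, 1.534]
ft_force: [0.2, 0.3, 0.4]
opening: 84.9
gripper_force: 0.0
```

Run:
```python
from h import *
np.set_printoptions(suppress=True)
im=read_camera("wrist"); c=calibration("wrist")
for d in silhouettes("wrist","cover")[:1]: print(d["p"],fit([(c,d["region"])],COVER,(513,-292,-.037),3))
togo(513.4,-293.4,77.5,1.534)
```

```text
0.91 (array([ 512.979, -293.198,   -0.035]), np.float64(0.015))
tcp [ 512.5 -291.2  286.7] [-3.141 -0.001  1.536] t 21.1833 open 85.3
togo travel [-0.014  0.007  1.395] spin 0.001
```

Call:
send_rows(deltas=[{"grip": 1,"travel": [-0.013,0.006,0.25],"spin": 0.001},{"grip": 1,"travel": [-0.013,0.006,0.5],"spin": 0.001},{"grip": 1,"travel": [-0.013,0.006,0.75],"spin": 0.001},{"grip": 1,"travel": [-0.013,0.006,0.9],"spin": 0.001},{"grip": 1,"travel": [-0.013,0.006,0.9],"spin": 0.001}])

```text
time_s: 21.6
tcp_pos: [510.0, -290.6, 146.9]
tool_rot: [-3.132, -0.006, 1.535]
ft_force: [-0.6, 0.2, -0.1]
opening: 85.6
gripper_force: 0.0
```

Call:
send_rows(deltas=[{"grip": 1,"travel": [0,0,0.2],"spin": 0},{"grip": 1,"travel": [0,0,0.4],"spin": 0},{"grip": 1,"travel": [0,0,0.49],"spin": 0},{"grip": 1,"travel": [0,0,0.49],"spin": 0},{"grip": 1,"travel": [0,0,0.49],"spin": 0}])

```text
time_s: 22.02
tcp_pos: [514.3, -294.2, 79.6]
tool_rot: [3.141, 0.0, 1.534]
ft_force: [-0.1, -0.2, 0.8]
opening: 85.2
gripper_force: 0.0
```

Call:
send_rows(deltas=[{"grip": 0,"travel": [0,0,0],"spin": 0},{"grip": 0,"travel": [0,0,0],"spin": 0},{"grip": 0,"travel": [0,0,0],"spin": 0},{"grip": 0,"travel": [0,0,0],"spin": 0},{"grip": 0,"travel": [0,0,0],"spin": 0},{"grip": 0,"travel": [0,0,0],"spin": 0},{"grip": 0,"travel": [0,0,0],"spin": 0},{"grip": 0,"travel": [0,0,0],"spin": 0}], force=60)

```text
time_s: 22.68
tcp_pos: [513.5, -294.8, 79.1]
tool_rot: [3.141, 0.0, 1.533]
ft_force: [-1.6, 1.0, 5.1]
opening: 8.6
gripper_force: 59.3
```

Call:
send_rows(deltas=[{"grip": 0,"travel": [0,0,-0.1],"spin": 0},{"grip": 0,"travel": [0,0,-0.25],"spin": 0},{"grip": 0,"travel": [0,0,-0.4],"spin": 0},{"grip": 0,"travel": [0,0,-0.55],"spin": 0},{"grip": 0,"travel": [0,0,-0.7],"spin": 0},{"grip": 0,"travel": [0,0,-0.7],"spin": 0},{"grip": 0,"travel": [0,0,-0.7],"spin": 0}])

```text
time_s: 23.27
tcp_pos: [514.0, -294.9, 184.0]
tool_rot: [3.14, 0.001, 1.533]
ft_force: [0.2, 0.2, -3.9]
opening: 9.0
gripper_force: 58.9
```

Call:
send_rows(deltas=[{"grip": 0,"travel": [0,0,-0.2],"spin": 0},{"grip": 0,"travel": [0,0,-0.4],"spin": 0},{"grip": 0,"travel": [0,0,-0.6],"spin": 0},{"grip": 0,"travel": [0,0,-0.75],"spin": 0},{"grip": 0,"travel": [0,0,-0.75],"spin": 0}])

```text
time_s: 23.68
tcp_pos: [515.3, -295.7, 299.1]
tool_rot: [3.136, 0.003, 1.533]
ft_force: [1.1, 0.2, -2.1]
opening: 9.1
gripper_force: 59.0
```

Run:
```python
from h import *
togo(489.7,273,290,1.4208)
```

```text
tcp [ 515.3 -295.7  299.1] [3.136e+00 3.000e-03 1.533e+00] t 23.6833 open 9.1
togo travel [ 3.782 -0.314  0.061] spin 0.0714
```

Call:
send_rows(deltas=[{"grip": 0,"travel": [0.15,-0.012,0],"spin": 0},{"grip": 0,"travel": [0.35,-0.029,0],"spin": 0},{"grip": 0,"travel": [0.56,-0.046,0],"spin": 0},{"grip": 0,"travel": [0.77,-0.063,0],"spin": 0},{"grip": 0,"travel": [0.98,-0.081,0],"spin": 0}])

```text
time_s: 24.1
tcp_pos: [505.1, -145.5, 292.3]
tool_rot: [-3.136, -0.002, 1.532]
ft_force: [1.1, 0.3, -3.0]
opening: 8.7
gripper_force: 59.0
```

Call:
send_rows(deltas=[{"grip": 0,"travel": [0.2,-0.017,0],"spin": 0},{"grip": 0,"travel": [0.4,-0.033,0],"spin": 0},{"grip": 0,"travel": [0.6,-0.05,0],"spin": 0},{"grip": 0,"travel": [0.8,-0.066,0],"spin": 0},{"grip": 0,"travel": [0.98,-0.081,0],"spin": 0}])

```text
time_s: 24.52
tcp_pos: [498.3, 2.0, 292.6]
tool_rot: [-3.136, -0.001, 1.533]
ft_force: [0.2, -0.4, -2.5]
opening: 8.9
gripper_force: 59.0
```

Call:
send_rows(deltas=[{"grip": 0,"travel": [0.2,-0.017,0],"spin": 0},{"grip": 0,"travel": [0.4,-0.033,0],"spin": 0},{"grip": 0,"travel": [0.6,-0.05,0],"spin": 0},{"grip": 0,"travel": [0.8,-0.066,0],"spin": 0},{"grip": 0,"travel": [0.98,-0.081,0],"spin": 0}])

```text
time_s: 24.93
tcp_pos: [491.8, 148.9, 292.5]
tool_rot: [-3.136, 0.001, 1.533]
ft_force: [0.6, 0.3, -2.6]
opening: 8.6
gripper_force: 59.0
```

Call:
send_rows(deltas=[{"grip": 0,"travel": [0.2,-0.017,0],"spin": 0.02},{"grip": 0,"travel": [0.4,-0.033,0],"spin": 0.04},{"grip": 0,"travel": [0.6,-0.05,0],"spin": 0.06},{"grip": 0,"travel": [0.75,-0.062,0],"spin": 0.0714},{"grip": 0,"travel": [0.833,-0.069,0],"spin": 0.0714},{"grip": 0,"travel": [0.833,-0.069,0],"spin": 0.0714},{"grip": 0,"travel": [0.833,-0.069,0],"spin": 0.0714},{"grip": 0,"travel": [0.833,-0.069,0],"spin": 0.0714}])

```text
time_s: 25.6
tcp_pos: [487.7, 271.4, 294.7]
tool_rot: [-3.14, 0.003, 1.421]
ft_force: [-0.1, -0.7, -2.7]
opening: 8.6
gripper_force: 59.0
```

Run:
```python
from h import *
read_camera("wrist"); c=calibration("wrist")
for d in silhouettes("wrist","cover")[:1]: print(d["p"],fit([(c,d["region"])],COVER,(490,272,-.15),sense()["tcp_pos"][2]-75))
togo(490,272,100,1.4208)
```

```text
0.56 (array([ 5.01665e+02,  3.64917e+02, -1.49000e-01]), np.float64(0.099))
tcp [488.1 271.3 295.6] [-3.141e+00  1.000e-03  1.420e+00] t 25.7 open 8.7
togo travel [0.007 0.012 1.304] spin -0.0008
```

Call:
send_rows(deltas=[{"grip": 0,"travel": [0.007,0.012,0.1],"spin": 0},{"grip": 0,"travel": [0.007,0.012,0.3],"spin": 0},{"grip": 0,"travel": [0.007,0.012,0.5],"spin": 0},{"grip": 0,"travel": [0.007,0.012,0.7],"spin": 0},{"grip": 0,"travel": [0.007,0.012,0.9],"spin": 0},{"grip": 0,"travel": [0.007,0.012,1.0],"spin": 0},{"grip": 0,"travel": [0.007,0.012,1.0],"spin": 0},{"grip": 0,"travel": [0.007,0.012,1.0],"spin": 0}])

```text
time_s: 26.37
tcp_pos: [489.9, 272.3, 145.7]
tool_rot: [-3.14, 0.001, 1.42]
ft_force: [0.9, 1.2, -2.6]
opening: 8.8
gripper_force: 59.0
```

Call:
send_rows(deltas=[{"grip": 0,"travel": [0,0,0.05],"spin": 0},{"grip": 0,"travel": [0,0,0.1],"spin": 0},{"grip": 0,"travel": [0,0,0.1],"spin": 0},{"grip": 0,"travel": [0,0,0.1],"spin": 0}])

```text
time_s: 26.7
tcp_pos: [490.1, 273.4, 131.4]
tool_rot: [3.141, -0.0, 1.421]
ft_force: [0.1, 0.1, -3.0]
opening: 8.9
gripper_force: 59.0
```

Run:
```python
from h import *
for n in ["scene","side"]:
    im=read_camera(n); c=calibration(n)
    for d in silhouettes(n,"cover")[:1]: print(d["p"],d["region"].sum())
    a=-.15; big=im[:,:,::-1].copy()
    X=lambda p,P:np.array([P[0]+p[0]*np.cos(a)-p[1]*np.sin(a),P[1]+p[0]*np.sin(a)+p[1]*np.cos(a),p[2]])
    if n=="scene": cv2.imwrite("pics/s2.png",cv2.resize(big[90:200,140:290],(800,587),interpolation=cv2.INTER_CUBIC))
togo(490,272,82,1.4208)
```

```text
0.7 1648
0.56 1743
tcp [490.4 273.7 131.6] [ 3.141e+00 -1.000e-03  1.421e+00] t 26.9 open 8.5
togo travel [-0.012 -0.001  0.331] spin 0.0001
```

View pics/s2.png

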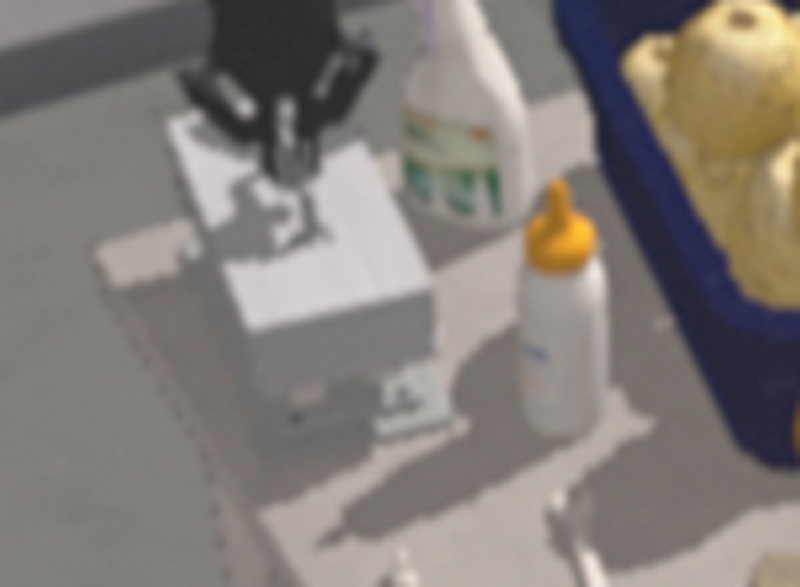

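The scene picture shows the cover held level over the case, with its front lower edge near (250–430, 370) and the case corner visible below at (410,400). Lowering now.

Call:
send_rows(deltas=[{"grip": 0,"travel": [-0.006,0,0.08],"spin": 0},{"grip": 0,"travel": [-0.006,0,0.16],"spin": 0},{"grip": 0,"travel": [-0.006,0,0.21],"spin": 0},{"grip": 0,"travel": [-0.006,0,0.23],"spin": 0},{"grip": 0,"travel": [-0.006,0,0.23],"spin": 0}])

```text
time_s: 27.32
tcp_pos: [489.4, 272.4, 95.9]
tool_rot: [-3.14, 0.001, 1.421]
ft_force: [-0.4, -0.0, -2.0]
opening: 8.6
gripper_force: 59.0
```

Call:
send_rows(deltas=[{"grip": 0,"travel": [0,0,0.03],"spin": 0},{"grip": 0,"travel": [0,0,0.05],"spin": 0},{"grip": 0,"travel": [0,0,0.06],"spin": 0},{"grip": 0,"travel": [0,0,0.07],"spin": 0},{"grip": 0,"travel": [0,0,0.07],"spin": 0}])

```text
time_s: 27.73
tcp_pos: [489.9, 272.6, 86.0]
tool_rot: [-3.141, 0.0, 1.421]
ft_force: [-0.2, -0.2, -3.2]
opening: 8.8
gripper_force: 59.0
```

Call:
send_rows(deltas=[{"grip": 0,"travel": [0,0,0.006],"spin": 0},{"grip": 0,"travel": [0,0,0.012],"spin": 0},{"grip": 0,"travel": [0,0,0.016],"spin": 0},{"grip": 0,"travel": [0,0,0.016],"spin": 0}])

```text
time_s: 28.07
tcp_pos: [490.1, 272.7, 84.2]
tool_rot: [3.141, -0.0, 1.421]
ft_force: [-1.1, -0.2, 0.7]
opening: 8.7
gripper_force: 59.5
```

Contact on the base plate; release and back away.

Call:
send_rows(deltas=[{"grip": 1,"travel": [0,0,0],"spin": 0},{"grip": 1,"travel": [0,0,0],"spin": 0},{"grip": 1,"travel": [0,0,0],"spin": 0},{"grip": 1,"travel": [0,0,0],"spin": 0},{"grip": 1,"travel": [0,0,0],"spin": 0},{"grip": 1,"travel": [0,0,0],"spin": 0},{"grip": 1,"travel": [0,0,0],"spin": 0},{"grip": 1,"travel": [0,0,0],"spin": 0}])

```text
time_s: 28.73
tcp_pos: [490.0, 272.6, 83.7]
tool_rot: [3.142, 0.0, 1.421]
ft_force: [-0.2, -0.3, -0.0]
opening: 85.5
gripper_force: 0.0
```

Call:
send_rows(deltas=[{"grip": 1,"travel": [0,0,-0.1],"spin": 0},{"grip": 1,"travel": [0,0,-0.3],"spin": 0},{"grip": 1,"travel": [0,0,-0.55],"spin": 0},{"grip": 1,"travel": [0,0,-0.8],"spin": 0},{"grip": 1,"travel": [0,0,-1.0],"spin": 0},{"grip": 1,"travel": [0,0,-1.0],"spin": 0}])

```text
time_s: 29.23
tcp_pos: [493.9, 274.5, 241.0]
tool_rot: [3.13, -0.007, 1.421]
ft_force: [-0.0, -0.1, 0.5]
opening: 85.2
gripper_force: 0.0
```

Call:
send_rows(deltas=[{"grip": 1,"travel": [0,0,-0.2],"spin": 0},{"grip": 1,"travel": [0,0,-0.4],"spin": 0},{"grip": 1,"travel": [0,0,-0.4],"spin": 0},{"grip": 1,"travel": [0,0,-0.4],"spin": 0},{"grip": 1,"travel": [0,0,-0.4],"spin": 0}])

```text
time_s: 29.65
tcp_pos: [489.5, 272.4, 293.0]
tool_rot: [-3.141, 0.001, 1.421]
ft_force: [-0.6, -0.1, 0.2]
opening: 85.1
gripper_force: 0.0
```

Run:
```python
from h import *
im=read_camera("wrist"); cv2.imwrite("pics/w6.png",im[:,:,::-1]); c=calibration("wrist")
m=silhouettes("wrist","cover")[0]["region"]
for z in (3,8,13,18): print(z,fit([(c,m)],COVER,(490,273,-.15),z))
print(sense()["tcp_pos"],sense()["time_s"])
```

```text
3 (array([ 4.89153e+02,  2.73905e+02, -1.49000e-01]), np.float64(0.01))
8 (array([ 4.89117e+02,  2.73344e+02, -1.48000e-01]), np.float64(0.017))
13 (array([ 4.89371e+02,  2.72567e+02, -1.51000e-01]), np.float64(0.041))
18 (array([ 4.89255e+02,  2.71902e+02, -1.49000e-01]), np.float64(0.066))
[488.9854733  272.12625957 291.9589065 ] 29.75
```

View pics/w6.png

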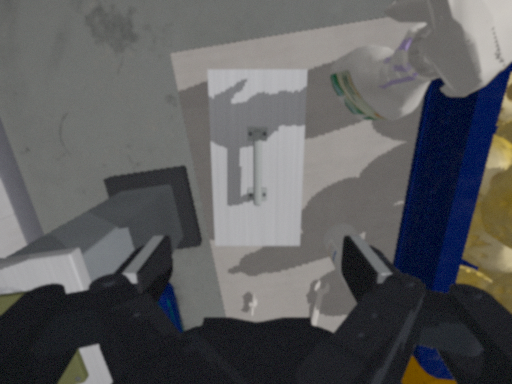

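The cover sits at columns 207–307 and rows 69–246, level. The fitted height matches a rim at the base plate, and it is centred on the case. Handing in.

```bash
python3 -c "
from plant import *
print(finish_job())"
```

```text
the job is handed in; nothing more can be done
None
```

The job is handed in at about 30 s of the 72 s allowed, but the hand-in gave no verdict: the loose blade lies in slot_b beside the stored blade in slot_a, and the cover is back on the case, level and centred to within about 1 mm by the last wrist camera fit, with no sign of another object being touched.

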